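# Set the blade gap of the cheese rind planer with a gauge

### The job

Slide the leaf of the red-handled gauge from the front into the gap under the planer's blade, flat on the bed, until its tip shows behind the blade. Then turn the yellow knob clockwise until the blade just drags on the leaf: held, but only so lightly that a pull of a few newtons would still slide it, and never clamped hard on the way. Let go, leave the gauge lying in the gap, and do not disturb the cheese, the eggs or the mug.

Things in the scene. Friction and masses are not known exactly. Their poses are not given: they have to be found in the camera images.
- planer: green-based bench planer for cheese rind, fixed to the table; origin at the centre of the base's underside, base 250 (x) x 150 (y) x 12 mm high; its x axis points from its front (towards the robot, where the gauge goes in) to its back
- entry (a point): on the base's top (12 mm up), middle of the front end of the white marble bed (planer x = -118 mm). The bed, 236 (x) x 90 (y) mm, lies flat on the base, centred on the planer's origin. It is shimmed: its top is 23 to 29 mm above the table, different from start to start
- bridge (a point): middle of the top (74 mm up) of the aluminium crossbar, planer x = 70 mm; crossbar 30 (x) x 126 (y) x 12 mm on two posts with inner faces at y = +-47 mm. Under it hangs the steel blade bar, 16 (x) x 84 (y) mm, lower face flat. The gap from blade to bed starts some millimetres to over a centimetre wider than the gauge leaf is thick, different each time; it is not measured: contact must be felt
- knob_grip (a point): yellow bar knob on the screw's vertical axis above the crossbar (planer x = 70 mm, y = 0); the point is on the axis, 100 mm above the table, at the height to grip. The bar is 48 mm long, 14 mm wide and spans 84 to 114 mm above the table; the point's x axis runs along the bar's length
- knob (a joint): knob angle in rad, growing clockwise seen from above, stops at 0 and 3.1; at 0 the bar lies along planer x. It lowers the blade 6 mm per rad, with an even friction of 0.1 N m, and stays where left. The blade is sprung: touching the leaf it presses with 2 N, then 4 N more per mm (24 N per rad); each N adds 0.006 N m to the knob's torque
- gauge: loose gauge of about 0.14 kg: a red upright grip 50 (x) x 16 (y) x 46 mm high, from which a flat aluminium leaf, 28 mm wide and 6 mm thick, runs forward along +x for 110 mm; grip and leaf share one flat underside. Origin at the centre of the grip's underside; lies flat on the table at the start, leaf pointing roughly away from the robot
- gauge_grip (a point): point to grasp on the gauge, in the middle of its red grip, 30 mm above the underside; axes as the gauge's; squeeze across y (16 mm wide)
- gauge_tip (a point): middle of the leaf's tip, 135 mm ahead of the grip's centre along the gauge's x, 3 mm above its underside
- cheese: small cheese wheel, bystander, 140 mm across, 65 mm high, origin under its centre
- eggs: grey egg tray with six eggs, bystander, 150 x 100 x 70 mm high, origin under its centre
- mug: blue ceramic mug with a handle, bystander, 90 mm across, 120 mm high, origin under its centre
Things that resemble listed ones, but are neither listed nor needed, are in the scene too. What is meant by the gauge is not blue or green, and is the larger of those in its own colour.

How it is judged (in metres and radians):
On the way:
1. the leaf lies flat under the blade, its tip out behind the blade, not yet held (x of gauge_tip in the frame of planer above 0.08 m and y of gauge_tip in the frame of planer between -0.04 and 0.04 m and z of gauge_tip in the frame of planer below 0.035 m and angle between gauge's own z axis and vertical below 0.1 rad and contact force between gauge and planer below 0.5 N), for 0.2 s.
At the end, for the whole second after the job is handed in: the gauge rests flat in the gap with its tip at least 2 mm out behind the blade (80 mm ahead of the planer's origin, within 40 mm of its middle line), and the blade presses on it with 1.5 to 12 N (x of gauge_tip in the frame of planer above 0.08 m and y of gauge_tip in the frame of planer between -0.04 and 0.04 m and z of gauge_tip in the frame of planer below 0.035 m and angle between gauge's own z axis and vertical below 0.1 rad and linear speed of gauge below 0.01 m/s and contact force between gauge and planer between 1.5 and 12 N); the robot touches nothing.
It fails at once if the gauge is clamped or pushed against the planer with more than 20 N (contact force between gauge and planer above 20 N).
It fails at once if the cheese, the eggs or the mug are shifted by more than 20 mm (distance of any of cheese, eggs, mug from where it was at the start of the episode above 0.02 m).
It fails at once if the mug is tipped (angle between mug's own z axis and vertical above 0.3 rad).
It also fails if it takes over 72 s, if anything falls off the work surface, if the arm or the gripper's body presses on something with over 40 N, if the wrist force passes 120 N, or if a joint passes its speed limit or range.

### The arm

A 6-joint arm with a two-finger parallel gripper is mounted at the origin on the work surface. World frame = base frame: x ahead of the robot, y to its left, z up, the work surface at z = 0. Lengths are in mm, angles in rad, forces in N, time in s.
With the tool pointing down it reaches from about 325 to 875 mm from the base axis. Payload 4.4 kg.
Tool frame: the origin (TCP) lies on the centre line of the jaws, within the pads' length; the fingertips stand ahead of it and the grasp point (between the pads) lies 6 mm ahead of it (ctrl.tcp_to_tips is the z of the fingertips in the tool frame, in mm); z points along the fingers, y is the direction in which the jaws open and shut (so a half turn about z gives the same grasp; the last joint's range is limited). The gripper opens to 85 mm and grips with 20 to 120 N. Pads are 22 mm wide; open, the fingers measure 114 mm over their backs; the gripper's body (76 mm by 85 mm) begins 54 mm behind the grasp point. The pads swing forward as they close: fully open they stand 13 mm farther back than shut.
Start: joints at [-1.361, 0.207, 1.542, -0, 1.393, -0.15], TCP at [202.976, -537.985, 256.282] pointing down, gripper open.
Joint ranges: [-2.73, 2.73], [-0.86, 2.22], [0.23, 2.46], [-1.11, 4.25], [0.08, 2.63], [-2.82, 2.82]. Speed limits (rad/s): [2.79, 2.79, 3.14, 3.14, 3.14, 3.14].

### API

Orientations are given as a 3x3 rotation matrix whose columns are the frame's x, y, z axes.
In Python, from plant import ctrl, sensors, optics gives the robot as it stands. Calls block until the motion is done:
- ctrl.move_ptp(position, orientation): joint-space move of the TCP to a pose.
- ctrl.move_l(position, rot=None, vel=150, threshold=None): straight line of the TCP; rot=None keeps the orientation; vel is the mean speed in mm/s. With threshold (N) it stops when the force on the tool has changed by that much, and returns True; else False.
- ctrl.set_joints(angles): joint-space move.
- ctrl.gripper_to(opening, force=None): finger opening in mm; force is the grip in N (None keeps the last); returns when the fingers have stopped.
- ctrl.hold(seconds).
- ctrl.solve_ik(position, orientation): joint angles nearest the present ones, or None.
- sensors.read_state(): the state.
- optics.grab_frame(name): name is "scene" or "side" or "wrist"; returns (picture, depth): 400x640x3 uint8, red, green, blue; 400x640 float32, mm along the optical axis (not along the pixel's ray), 0 where there is no reading.
- optics.camera_params(name): a dict with "mtx" (3x3 intrinsics, pixels), "R" (3x3) and "t" (3): a world point X has camera coordinates R X + t; the wrist camera has in their place "T_tool_cam" (4x4, takes a point from camera to tool coordinates, whose origin is the TCP and whose axes are the flange's). Camera axes: x right, y down, z forward; pixel columns grow to the right and rows downward; lengths in mm; the calibration is good to about 2 mm. The wrist camera is an equidistant fisheye: a pixel r from the principal point sees the ray r / f radians off the axis. A picture is of the moment at which its call begins: read the wrist's pose just before it. camera_params takes no time and is no camera call.
A pose or a line that the arm cannot do raises ctrl.MotionError and nothing moves.
- ctrl.finish_job(): hands the job in, once; it reports no verdict.
The state is a dict: "t": time; "q": joint angles; "qvel": joint speeds; "tau": joint torques, N m; "eef_pos": TCP position; "eef_rot": TCP orientation; "force": force on the tool from outside, world axes, zero at the start; "wrist_torque": the same for the moment, N m; "grip_width": finger opening in mm.
Only numpy, scipy, OpenCV 4.12 (cv2) and the standard library are available. Lean on these libraries where they do the work, as an engineer would, in place of code of your own. Each camera call takes 0.05 s, during which the arm holds its last target.

## Working session

There is one attempt and no reset: what is moved stays moved. The work goes in short steps, each a Python script; the robot and the scene stay as the last script left them, time stands still between calls to the robot, and variables do not carry over. Pictures are saved under pics/ and viewed, and the job is handed in when it is done.

```bash
ls; mkdir -p pics; cat > h.py <<'E'
import numpy as np, cv2
from plant import ctrl, sensors, optics
def grab(name,tag):
    st=sensors.read_state(); im,d=optics.grab_frame(name)
    cv2.imwrite(f'pics/{tag}.png',im[:,:,::-1]); np.savez(f'pics/{tag}.npz',im=im,d=d,pos=st['eef_pos'],rot=st['eef_rot'])
    return im,d
def cloud(name,d):
    p=optics.camera_params(name); K=np.array(p['mtx']);R=np.array(p['R']);t=np.array(p['t']).ravel()
    v,u=np.mgrid[0:d.shape[0],0:d.shape[1]]
    c=np.stack([(u-K[0,2])/K[0,0]*d,(v-K[1,2])/K[1,1]*d,d],-1)
    return (c-t)@R
E
python3 - <<'E'
from h import *
grab('scene','s0'); grab('side','d0')
print(sensors.read_state()); print(ctrl.tcp_to_tips)
for n in('scene','side'):
    p=optics.camera_params(n);R=np.array(p['R']);print(n,-R.T@np.array(p['t']).ravel(),R[2],np.array(p['mtx'])[0])
print(optics.camera_params('wrist'))
E
```

```text
pics
{'t': 0.1, 'q': array([-1.36050113e+00,  2.07333834e-01,  1.54280679e+00,  5.31515865e-06,
        1.39346900e+00, -1.50468686e-01]), 'qvel': array([ 6.68359602e-05, -5.46976964e-04, -3.62522885e-03, -2.92918554e-03,
       -3.75218497e-04, -1.78530352e-03]), 'tau': array([ 3.54901260e-06, -3.84090614e+01, -2.92547053e+01, -8.73734962e-05,
        4.87867015e-03,  2.40214206e-05]), 'eef_pos': array([ 202.8458512 , -537.3712602 ,  255.24438121]), 'eef_rot': array([[ 9.35627851e-01,  3.52987750e-01, -4.15922903e-04],
       [ 3.52987861e-01, -9.35625820e-01,  1.97362593e-03],
       [ 3.07517568e-04, -1.99339512e-03, -9.99997966e-01]]), 'force': array([-0.52549306, -0.27961617,  0.04167901]), 'wrist_torque': array([ 0.03540393, -0.0410235 ,  0.04748089]), 'grip_width': 85.28545473361986}
25.0
scene [1246.00952079 -583.26549464 1171.53403732] [-0.46095286  0.45448341 -0.76221211] [423.19066273   0.         320.45414163]
side [ 561.13775734 1040.91059264 1123.27287299] [ 0.02455981 -0.68141397 -0.73148604] [483.11155063   0.         314.53862806]
{'mtx': array([[309.70691629,   0.        , 314.13670341],
       [  0.        , 309.70691629, 197.4867854 ],
       [  0.        ,   0.        ,   1.        ]]), 'T_tool_cam': array([[-1.88473281e-04, -9.64237306e-01, -2.65040342e-01,
         6.72720735e+01],
       [ 9.99998953e-01,  1.98495220e-04, -1.43325192e-03,
         1.39392892e-01],
       [ 1.43460421e-03, -2.65040335e-01,  9.64236259e-01,
        -1.18508583e+02],
       [ 0.00000000e+00,  0.00000000e+00,  0.00000000e+00,
         1.00000000e+00]])}
```

View pics/s0.png

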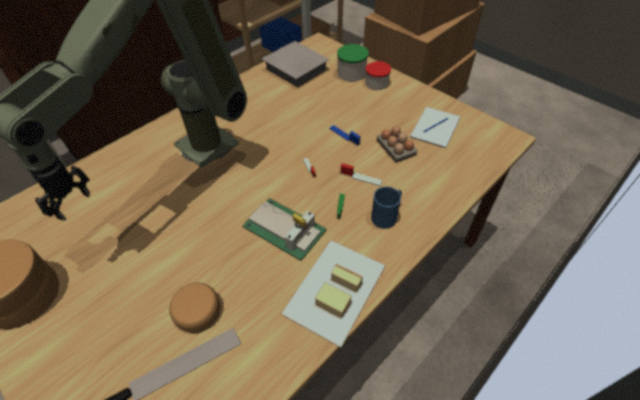

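View pics/d0.png

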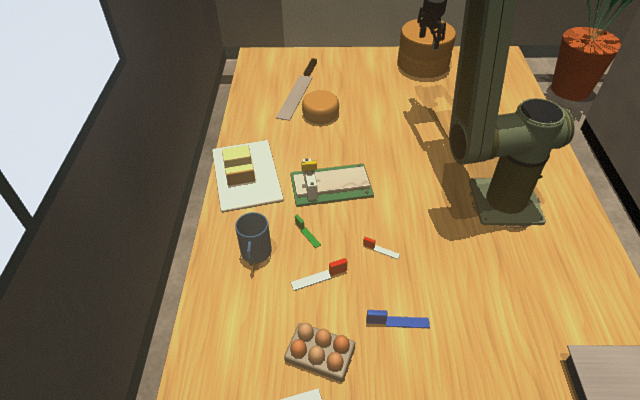

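The scene shows two red-handled gauges. The larger has its grip at side (338,266) and scene (347,169), with a long leaf. The smaller is at side (370,243) and scene (310,167). The blue gauge (377,317) and green gauge (300,222) are excluded by colour. The larger red one fits, so I'll confirm it in a crop and measure.

```bash
cat > m.py <<'E'
from h import *
z=np.load('pics/d0.npz');im=z['im'];d=z['d'];P=cloud('side',d)
crop=im[145:300,270:420];cv2.imwrite('pics/crop0.png',cv2.resize(crop,None,fx=5,fy=5,interpolation=cv2.INTER_CUBIC)[:600,:750,::-1])
hsv=cv2.cvtColor(im,cv2.COLOR_RGB2HSV);H,S,V=[hsv[...,i].astype(int) for i in range(3)]
def rep(name,m):
    n,l,st,c=cv2.connectedComponentsWithStats(m.astype(np.uint8))
    for i in range(1,n):
        if st[i,4]<25: continue
        q=P[l==i];q=q[np.isfinite(q).all(1)]
        top=q[q[:,2]>np.percentile(q[:,2],90)-4]
        r=cv2.minAreaRect(q[:,:2].astype(np.float32)); rt=cv2.minAreaRect(top[:,:2].astype(np.float32))
        print(name,c[i].round(),st[i,4],'z',np.percentile(q[:,2],[2,50,98]).round(1),'rect',np.round(r[0],1),np.round(r[1],1),round(r[2],1),'top',np.round(rt[0],1),np.round(rt[1],1),round(rt[2],1))
roi=np.zeros(d.shape,bool);roi[140:340,270:440]=1
rep('red',roi&((H<7)|(H>172))&(S>140)&(V>80))
rep('green',roi&(H>50)&(H<95)&(S>70))
rep('yellow',roi&(H>22)&(H<33)&(S>140)&(P[...,2]>60))
rep('leaf/white',roi&(S<60)&(V>150))
for z0 in (60,80): rep('high%d'%z0,roi&(P[...,2]>z0))
rep('bed',roi&(P[...,2]>18)&(P[...,2]<33)&(S<110))
E
python3 m.py
```

```text
red [369. 240.] 28 z [27.1 31.8 37.3] rect [438.2 180.4] [12.7 29.2] 60.0 top [438.6 180.6] [12.7 28.6] 61.6
red [338. 262.] 69 z [41.3 46.4 50.4] rect [531.  270.7] [45.6 15.4] 27.5 top [530.1 271.1] [45.3 12.6] 22.1
green [336. 168.] 62 z [ 8.9 13.  17.6] rect [578.4 438.6] [1197.5  134.4] 85.2 top [578.4 438.6] [1197.5  134.4] 85.2
green [298. 193.] 123 z [ 7.8 12.4 18.2] rect [650.9 -49.2] [ 35.6 144.7] 10.3 top [652.1 -48.2] [ 34.3 142.2] 12.2
green [339. 195.] 246 z [ 7.7 12.9 17.9] rect [573.4 493. ] [1086.3  146.9] 83.6 top [573.7 495.9] [1080.4  146.9] 83.6
green [310. 237.] 121 z [0.7 5.1 9.9] rect [609.6 149.7] [17.7 80.4] 34.7 top [609.4 150.9] [16.8 78. ] 33.2
yellow [309. 162.] 43 z [109.  114.4 120.5] rect [616.2 -58.2] [43.7 20. ] 15.4 top [615.5 -55.4] [43.5 14.1] 15.4
leaf/white [274. 183.] 357 z [ 7.5 12.8 17.7] rect [666. 405.] [  39.2 1288.3] 7.6 top [664.9 413.3] [  39.2 1271.7] 7.6
leaf/white [351. 172.] 91 z [20.7 26.6 31.5] rect [ 481.7 -106.2] [50.6 60.5] 83.0 top [ 483.1 -102.2] [63.5 44.4] 12.8
leaf/white [320. 178.] 227 z [22.2 29.7 78. ] rect [584.9 -63.
[... 973 characters left out ...]
op [600.4 489. ] [  46.3 1105.7] 1.7
bed [341. 179.] 1097 z [19.7 26.2 31.3] rect [515.7 -79.1] [171.3 110.1] 11.3 top [514.  -71.5] [169.5  98. ] 9.9
bed [302. 186.] 283 z [19.5 26.4 31.6] rect [639.9 -39.5] [ 53.5 121.4] 22.5 top [639.6 -39. ] [ 53.2 120.3] 22.4
bed [376. 319.] 66 z [18.1 25.5 32.8] rect [434.6 428.6] [ 5.2 48.6] 88.6 top [435.1 428.5] [ 5.2 47.6] 88.4
bed [296. 333.] 50 z [27.2 30.6 32.6] rect [634.7 466. ] [45.9 17.4] 85.3 top [630.1 467.6] [47.3 16.8] 70.3
bed [314. 333.] 43 z [25.8 29.6 32.4] rect [589.7 471.9] [33.5 15.8] 78.6 top [592.3 472.2] [33.1 15.9] 70.1
bed [333. 336.] 26 z [26.5 29.3 32.3] rect [545.6 478.5] [15.6 16.1] 61.6 top [541.3 479. ] [14.1 13.7] 10.8
```

View pics/crop0.png

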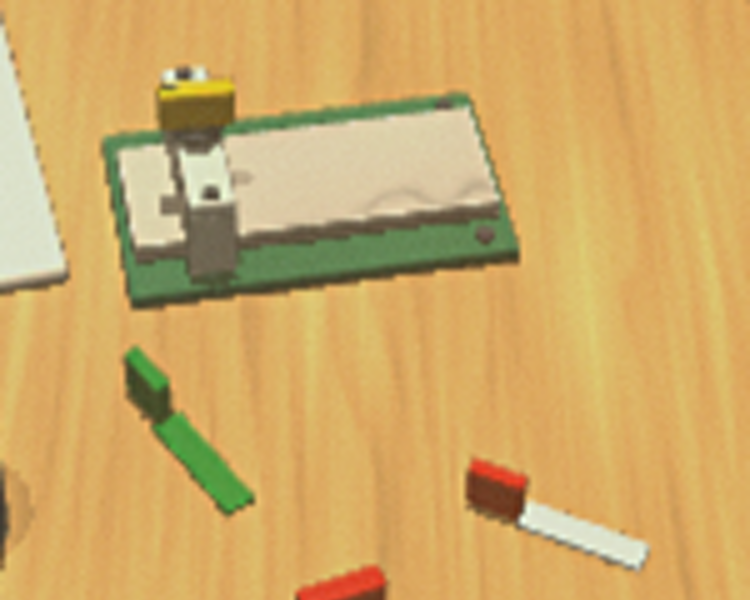

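The planer's bridge is on the left, away from the robot. The bed lies to the right of it and the yellow bar lies roughly along planer x. Next I'll take a wrist view from above for accurate poses.

```bash
cat >> h.py <<'E'
def rotz(a,flip=False):
    # tool down, tool x at world yaw a
    c,s=np.cos(a),np.sin(a)
    return np.array([[c,s,0],[s,-c,0],[0,0,-1.]])
def wcam(z):
    p=optics.camera_params('wrist');K=np.array(p['mtx']);T=np.array(p['T_tool_cam'])
    d=z['d'];v,u=np.mgrid[0:d.shape[0],0:d.shape[1]]
    x=(u-K[0,2])/K[0,0];y=(v-K[1,2])/K[1,1];r=np.hypot(x,y)+1e-9
    th=np.tan(r); c=np.stack([x/r*th*d,y/r*th*d,d],-1)
    w=c@T[:3,:3].T+T[:3,3]
    return w@z['rot'].T+z['pos']
E
python3 - <<'E'
from h import *
ctrl.move_ptp([520,90,330],rotz(0.2))
grab('wrist','w1'); s=sensors.read_state();print(s['t'],s['q'],s['eef_pos'])
E
```

```text
2.6583 [ 5.86869662e-03  5.67332833e-02  1.55835397e+00 -1.80018967e-04
  1.52674449e+00  1.37797070e+00] [520.15932062  89.20184115 329.83973056]
```

View pics/w1.png

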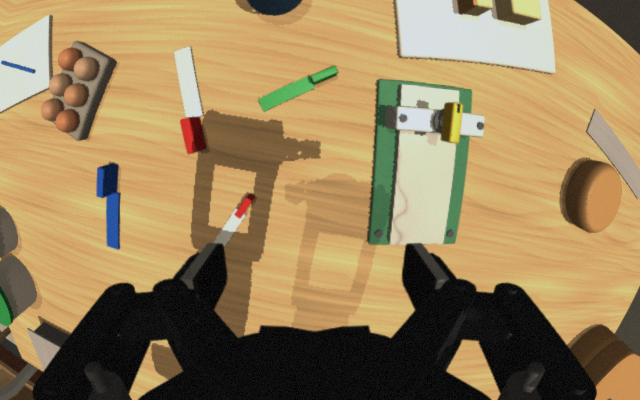

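Large red gauge at (188,60)-(195,150), small red at (240,215). The planer is at (380-470, 80-243), with the knob at (452,122) lying along planer x. Measuring next.

```bash
cat > m2.py <<'E'
from h import *
z=np.load('pics/w1.npz');im=z['im'];d=z['d'];P=wcam(z)
hsv=cv2.cvtColor(im,cv2.COLOR_RGB2HSV);H,S,V=[hsv[...,i].astype(int) for i in range(3)]
ok=d>0; print('table z',np.median(P[100:180,330:360,2]))
def rep(name,m,amin=80):
    n,l,st,c=cv2.connectedComponentsWithStats((m&ok).astype(np.uint8))
    for i in range(1,n):
        if st[i,4]<amin: continue
        q=P[l==i]; zm=np.median(q[:,2]); 
        r=cv2.minAreaRect(q[:,:2].astype(np.float32))
        print(name,c[i].round(),st[i,4],'z',np.percentile(q[:,2],[2,50,98]).round(1),'rect',np.round(r[0],1),np.round(r[1],1),round(r[2],1))
def roi(u0,u1,v0,v1):
    m=np.zeros(d.shape,bool);m[v0:v1,u0:u1]=1;return m
Z=P[...,2]
rep('redtop',roi(170,215,40,170)&((H<7)|(H>172))&(S>140)&(Z>40))
rep('leaf',roi(165,215,40,125)&(S<60)&(V>120))
g=roi(365,480,75,250)
rep('green',g&(H>50)&(H<95)&(S>60)); 
rep('base',roi(360,490,60,250)&(Z>8)&(Z<40))
rep('bed',g&(S<90)&(V>120)&(Z>18)&(Z<34))
rep('bar',g&(Z>66)&(Z<80)); rep('knob',g&(Z>100)); rep('yel',g&(H>20)&(H<34)&(S>140)&(Z>90))
e=cv2.resize(im[70:255,360:490],None,fx=3.2,fy=3.2,interpolation=cv2.INTER_CUBIC);f=cv2.resize(im[35:165,160:220],None,fx=4.5,fy=4.5,interpolation=cv2.INTER_CUBIC)
o=np.zeros((592,e.shape[1]+f.shape[1],3),np.uint8);o[:592,:e.shape[1]]=e[:592];o[:f.shape[0],e.shape[1]:]=f[:592];cv2.imwrite('pics/crop1.png',o[...,::-1])
E
python3 m2.py
```

```text
table z 0.8405561032098205
redtop [189. 135.] 381 z [41.  46.8 48.6] rect [529.8 267.4] [48.5 15.7] 21.2
leaf [188.  82.] 1219 z [4.2 7.1 9. ] rect [603.6 299.4] [111.7  31.9] 22.3
green [391. 156.] 3363 z [10.5 12.7 14.6] rect [546.6 -68. ] [246.9 147.9] 9.8
green [457. 188.] 1144 z [10.9 12.6 14.3] rect [ 522.4 -133.9] [174.1  28.1] 9.8
base [416. 169.] 12595 z [11.  25.5 27.9] rect [546.7 -69.4] [250.7 151.1] 10.0
bed [427.  97.] 1125 z [24.6 26.3 28.1] rect [647.6 -51.5] [31.7 90.1] 11.4
bed [422. 188.] 6115 z [24.6 26.3 28. ] rect [514.8 -75.5] [171.6  91.9] 9.7
bar [415. 119.] 952 z [70.9 74.6 78. ] rect [609.4 -24.1] [30.8 58.8] 9.7
bar [470. 124.] 419 z [72.4 74.6 77.2] rect [622.4 -98.1] [29.9 32.6] 11.4
knob [453. 122.] 591 z [100.9 113.9 116.2] rect [615.2 -56.8] [47.6 15.2] 8.0
knob [415. 246.] 132 z [320.5 325.8 330.2] rect [539.6  47.2] [4.2 8. ] 37.4
yel [452. 122.] 645 z [ 91.4 113.2 116. ] rect [615.4 -56.5] [46.5 14.6] 7.4
```

View pics/crop1.png

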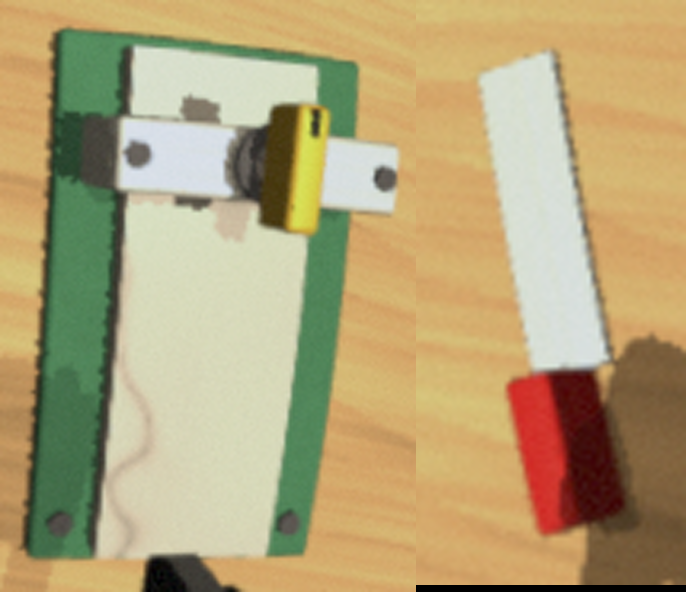

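The planer comes out at (546.7,-68.7), yaw 0.173. The knob is then predicted at (615.7,-56.6) against (615.3,-56.7) measured. The bed is at about 25.5–26.3. The gauge grip is at (530,268), yaw 0.387, and its size and height agree with the description. Next: grasp and lift.

```bash
cat >> h.py <<'E'
PC=np.array([546.7,-68.7]);PY=0.173
def pl(x,y): # planer -> world xy
    c,s=np.cos(PY),np.sin(PY); return PC+np.array([c*x-s*y,s*x+c*y])
def W(xy,z): return [float(xy[0]),float(xy[1]),float(z)]
def S(msg=''):
    s=sensors.read_state(); print(msg,'t%.2f'%s['t'],'pos',s['eef_pos'].round(1),'F',s['force'].round(2),'M',s['wrist_torque'].round(3),'w%.1f'%s['grip_width']);return s
E
python3 - <<'E'
from h import *
R=rotz(0.387); g=[530,268]
ctrl.move_ptp(W(g,110),R)
ctrl.gripper_to(50)
ctrl.move_l(W(g,36),vel=120); S('down')
ctrl.gripper_to(0,force=40); S('grip')
ctrl.move_l(W(g,165),vel=150); S('lift')
Rp=rotz(PY)
ctrl.move_ptp(W(pl(-120,0),165),Rp);S('at planer')
ctrl.move_l(W(pl(-95,0),26+36+8),vel=120);S('low')
grab('wrist','w2');grab('side','d2')
im=cv2.imread('pics/d2.png')[120:250,250:420];cv2.imwrite('pics/crop2.png',cv2.resize(im,None,fx=4.4,fy=4.4,interpolation=cv2.INTER_CUBIC))
E
```

```text
down t4.96 pos [530.6 268.2  36.4] F [ 0.03  0.63 -0.65] M [-0.017 -0.021  0.034] w50.1
grip t5.36 pos [530.9 268.3  37.1] F [-0.86  0.09  3.63] M [-0.009 -0.004  0.048] w15.6
lift t6.37 pos [528.9 267.6 163.5] F [ 0.72  0.22 -0.94] M [0.006 0.033 0.008] w15.5
at planer t7.76 pos [429.  -88.9 165.1] F [ 1.05  0.32 -0.52] M [-0.01   0.074 -0.026] w15.7
low t8.72 pos [453.7 -85.1  70.5] F [-0.44  0.03 -2.17] M [-0.064  0.08  -0.011] w15.7
```

View pics/crop2.png

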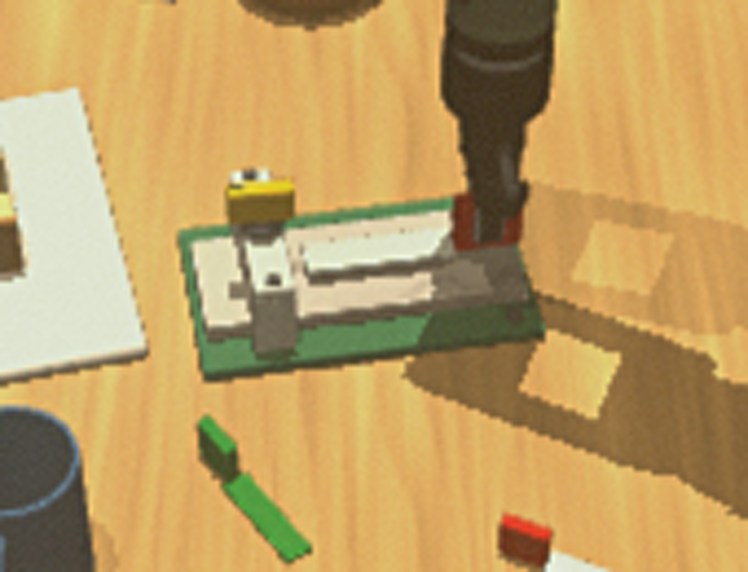

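View pics/w2.png

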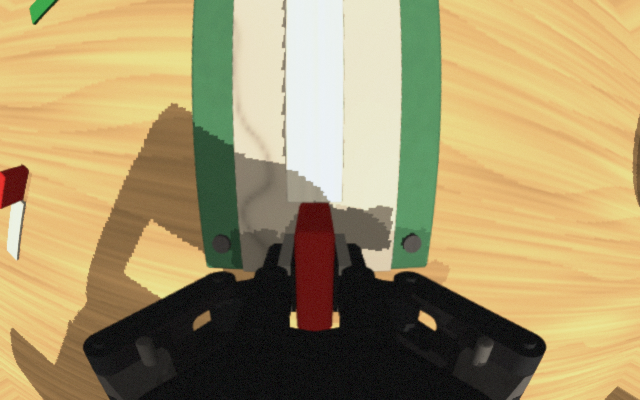

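The leaf is centred and parallel to the bed: leaf at columns 285–342, bed at 235–400. I'll check its pitch and tip from depth, then lower it until I feel contact.

```bash
python3 - <<'E'
from h import *
def loc(P): 
    c,s=np.cos(PY),np.sin(PY); q=P[...,:2]-PC; return np.stack([c*q[...,0]+s*q[...,1],-s*q[...,0]+c*q[...,1],P[...,2]],-1)
z=np.load('pics/w2.npz');L=loc(wcam(z)); m=np.zeros(z['d'].shape,bool);m[:190,290:338]=1
q=L[m&(L[...,2]>35)&(L[...,2]<60)];A=np.c_[q[:,0],q[:,1],np.ones(len(q))];print('leaf plane',np.linalg.lstsq(A,q[:,2],rcond=None)[0],q[:,1].mean(),q[:,0].min(),q[:,0].max(),len(q))
m[:]=0;m[:130,240:280]=1;q=L[m];print('bed z',np.median(q[:,2]),q[:,0].min(),q[:,0].max())
m[:]=0;m[10:250,192:440]=1;q=L[m&(L[...,2]>8)&(L[...,2]<16)];print('base y',np.percentile(q[:,1],[1,99]),q[:,0].min())
m[:]=0;m[:330,285:345]=1;hs=cv2.cvtColor(z['im'],cv2.COLOR_RGB2HSV);q=L[m&((hs[...,0]<7)|(hs[...,0]>172))&(hs[...,1]>140)&(L[...,2]>60)];print('grip',np.percentile(q,[1,50,99],axis=0).round(1))
z=np.load('pics/d2.npz');L=loc(cloud('side',z['d']));q=L[(abs(L[...,1])<12)&(L[...,2]>36)&(L[...,2]<52)&(L[...,0]<58)&(L[...,0]>-60)]
print('tip from side',np.percentile(q[:,0],[50,99,100]),np.median(q[:,2]))
E
```

```text
leaf plane [-1.60165925e-03  2.82122120e-03  4.01343841e+01] 0.2577107062613598 -64.10805287251506 31.11042607785286 9081
bed z 26.574613037724102 -34.742237885421936 38.25187380424348
base y [-74.40058857  72.08633613] -111.47326310221038
grip [[-116.7   -7.9   61.1]
 [ -87.1   -0.    80. ]
 [ -70.4    7.7   82.1]]
tip from side [-8.88567777 38.43112588 39.59061622] 40.71210097922061
```

```bash
python3 - <<'E'
from h import *
S('a')
r=ctrl.move_l(W(pl(-95,0),55),vel=8,threshold=2.5); s=S('touch %s'%r)
zc=s['eef_pos'][2]
ctrl.hold(0.2);S('hold')
ctrl.move_l(W(pl(-95,0),zc+1.8),vel=20);ctrl.hold(.2);S('up')
E
```

```text
a t8.82 pos [453.8 -85.3  70.9] F [-0.56 -2.   -1.83] M [-0.003  0.125  0.005] w15.7
touch True t9.84 pos [453.1 -85.   62.8] F [-0.55  1.26  5.19] M [ 0.029 -0.086 -0.012] w15.5
hold t10.04 pos [453.1 -85.   62.8] F [-0.54  0.57  6.1 ] M [ 0.01  -0.117 -0.009] w15.5
up t10.55 pos [452.6 -84.9  64.2] F [-0.66 -0.37 -1.15] M [0.051 0.032 0.035] w15.7
```

```bash
python3 - <<'E'
from h import *
z0=sensors.read_state()['eef_pos'][2]
r=ctrl.move_l(W(pl(-43,0),64.6),vel=30,threshold=6); S('adv %s'%r)
ctrl.hold(0.4);S('hold')
grab('side','d3');grab('scene','s3');grab('wrist','w3')
im=cv2.imread('pics/d3.png')[120:230,270:410];cv2.imwrite('pics/crop3.png',cv2.resize(im,None,fx=5,fy=5,interpolation=cv2.INTER_CUBIC))
E
```

```text
adv False t12.43 pos [504.2 -76.1  64.6] F [ 0.01  1.11 -1.19] M [-0.019 -0.     0.007] w15.3
hold t12.83 pos [504.3 -76.1  64.6] F [-0.67  0.37 -2.51] M [ 0.04   0.058 -0.055] w15.4
```

View pics/crop3.png

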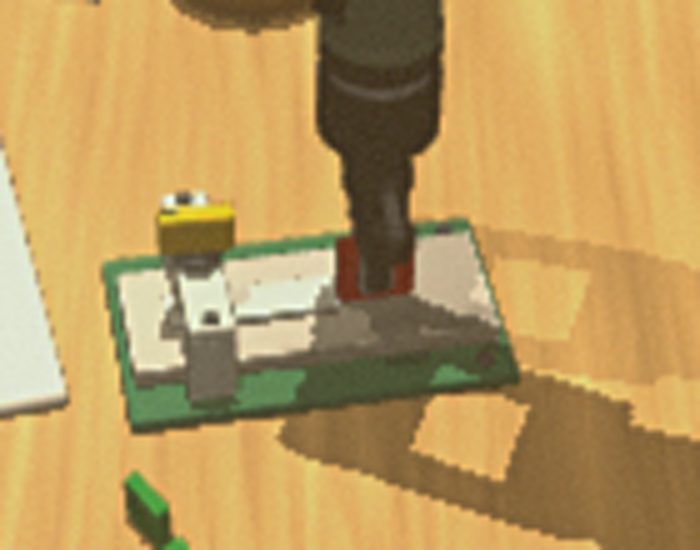

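View pics/w3.png

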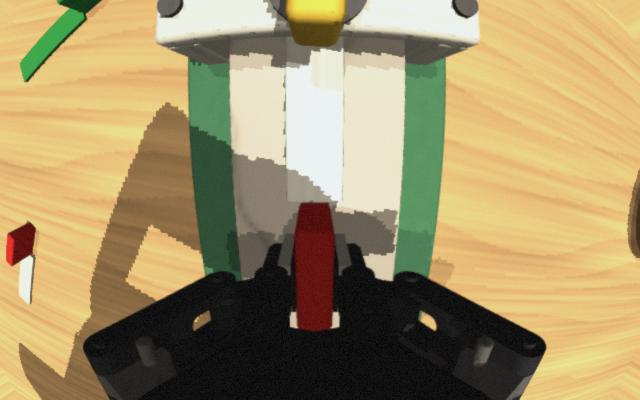

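The tip computes to planer (92,0). No contact was felt while it hovered. Next I lower it onto the bed, release, and go to the knob.

```bash
python3 - <<'E'
from h import *
r=ctrl.move_l(W(pl(-43,0),62.4),vel=8,threshold=2.5); S('touch %s'%r)
ctrl.gripper_to(40); S('open')
ctrl.hold(0.3)
ctrl.move_l(W(pl(-43,0),150),vel=120); S('up')
grab('wrist','w4')
E
```

```text
touch True t13.28 pos [504.4 -76.2  62.8] F [-0.63 -0.16  5.36] M [ 0.043 -0.21  -0.043] w15.5
open t13.64 pos [502.8 -75.6  61.3] F [ 0.34 -0.57 -0.07] M [ 0.02  -0.012  0.012] w39.7
up t14.82 pos [503.7 -75.9 149.2] F [-0.17  0.78 -0.26] M [ 0.007 -0.07   0.037] w40.0
```

View pics/w4.png

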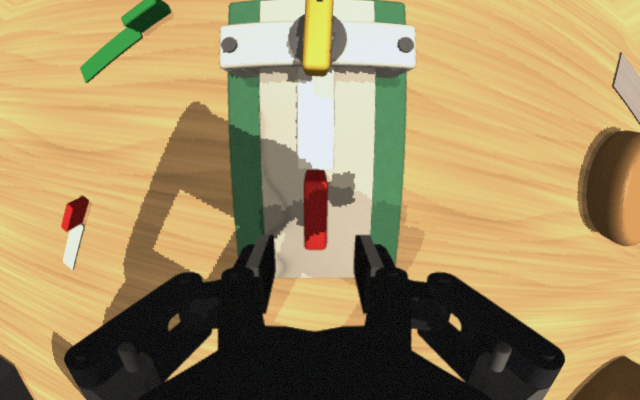

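```bash
python3 - <<'E'
from h import *
z=np.load('pics/w4.npz');P=wcam(z);im=z['im'];hs=cv2.cvtColor(im,cv2.COLOR_RGB2HSV)
c,s=np.cos(PY),np.sin(PY);q=P[...,:2]-PC;L=np.stack([c*q[...,0]+s*q[...,1],-s*q[...,0]+c*q[...,1],P[...,2]],-1)
Z=P[...,2]
def r(n,m):
    a=cv2.minAreaRect(L[m][:,:2].astype(np.float32));print(n,m.sum(),np.round(a[0],1),np.round(a[1],1),a[2],np.median(Z[m]))
m=np.zeros(Z.shape,bool);m[165:255,295:335]=1
r('redtop',m&((hs[...,0]<7)|(hs[...,0]>172))&(hs[...,1]>140)&(Z>66)&(Z<80))
m[:]=0;m[0:80,295:340]=1;r('knobtop',m&(Z>108)&(Z<120))
m[:]=0;m[78:165,300:330]=1;r('leaf',m&(Z>28)&(Z<40))
ctrl.gripper_to(50)
k=pl(70,0);a=PY+np.pi
ctrl.move_ptp(W(k,150),rotz(a)); s=S();print(s['q'])
ctrl.move_l(W(k,107),vel=80,threshold=8);S('down')
ctrl.gripper_to(0,force=40);s=S('grip');print(s['q'], np.arctan2(s['eef_rot'][1,0],s['eef_rot'][0,0])-a)
E
```

```text
redtop 1560 [-43.2   0. ] [15.3 49.1] 89.62975311279297 72.33845059990702
knobtop 2013 [64.8 -1.1] [14.4 38.7] 87.29016876220703 114.59392649268582
leaf 2600 [17.7  0.7] [66.  22.3] 0.08960501104593277 32.59744439673774
 t17.72 pos [615.6 -56.7 150. ] F [-0.5   0.86  0.31] M [-0.008 -0.025  0.021] w50.1
[-2.31706803e-01  3.97280972e-01  1.52705447e+00  3.81186104e-06
  1.21731722e+00 -1.97526299e+00]
down t18.41 pos [615.7 -56.7 106.7] F [ 1.   -0.9   0.17] M [0.037 0.071 0.027] w49.9
grip t18.85 pos [616.6 -57.7 108.3] F [-0.19 -4.52  4.82] M [-0.534 -0.048 -0.073] w13.2
[-2.32389883e-01  4.48487969e-01  1.55127390e+00 -1.19087962e-03
  1.13902045e+00 -1.97529521e+00] -6.283577196423261
```

```bash
cat >> h.py <<'E'
def meas(n=6,dt=0.02):
    m=[];f=[];ta=[]
    for _ in range(n):
        s=sensors.read_state();m.append(s['wrist_torque'][2]);f.append(s['force']);ta.append(s['tau'][5]);ctrl.hold(dt)
    return s,np.mean(m),np.std(m)/n**.5,np.mean(ta),np.mean(f,0)
def turn(q6,n=6):
    s=sensors.read_state();q=np.array(Q0);q[5]=q6;ctrl.set_joints(q)
    s,m,e,ta,f=meas(n);print('t%.2f q6 %.3f cmd %.3f Mz %.4f+-%.3f tau6 %.4f F'%(s['t'],s['q'][5],q6,m,e,ta),f.round(1),'M',s['wrist_torque'].round(2),'w%.1f'%s['grip_width']);return m,ta
E
python3 - <<'E'
import h;from h import *
s=sensors.read_state();np.save('q0.npy',s['q']);h.Q0=s['q'];print(meas()[1:])
# target commanded pose: use IK of nominal pose
h.Q0=ctrl.solve_ik(W(pl(70,0),107),rotz(PY+np.pi));np.save('q0.npy',h.Q0);print(h.Q0)
for i in range(1,5): turn(h.Q0[5]+0.1*i)
E
```

```text
(np.float64(-0.07620152120146408), np.float64(0.008731518822785514), np.float64(-0.09805181063711643), array([-0.42531476, -4.41702172,  4.79009987]))
[-2.31638095e-01  4.49713876e-01  1.55266860e+00 -4.44089210e-16
  1.13921018e+00 -1.97543442e+00]
t19.28 q6 -1.875 cmd -1.875 Mz -0.1034+-0.019 tau6 -0.0837 F [-1.2 -5.6  5.6] M [-0.69  0.02 -0.04] w13.4
t19.63 q6 -1.775 cmd -1.775 Mz -0.1193+-0.012 tau6 -0.0832 F [-0.7 -5.7  5.4] M [-0.79  0.   -0.08] w13.5
t19.98 q6 -1.675 cmd -1.675 Mz -0.0844+-0.003 tau6 -0.0828 F [-0.8 -6.1  5.4] M [-0.79 -0.   -0.09] w13.3
t20.33 q6 -1.575 cmd -1.575 Mz -0.1175+-0.009 tau6 -0.0824 F [-0.8 -6.   5.5] M [-0.96  0.01 -0.08] w13.5
```

```bash
python3 - <<'E'
import h;from h import *
h.Q0=np.load('q0.npy');q=h.Q0[5]+0.4;prev=-0.0824
for i in range(14):
    q+=0.1; m,ta=turn(q,5)
    if abs(ta-prev)>0.008: print('change');break
    prev=ta
E
```

```text
t20.67 q6 -1.475 cmd -1.475 Mz -0.0890+-0.007 tau6 -0.0783 F [-1.2 -6.   5.6] M [-0.94  0.01 -0.11] w13.5
t21.00 q6 -1.375 cmd -1.375 Mz -0.1057+-0.004 tau6 -0.0781 F [-1.3 -6.6  5.6] M [-1.    0.01 -0.12] w13.3
t21.33 q6 -1.275 cmd -1.275 Mz -0.1133+-0.013 tau6 -0.0779 F [-1.5 -6.9  5.8] M [-1.04  0.1  -0.07] w13.2
t21.67 q6 -1.175 cmd -1.175 Mz -0.1218+-0.008 tau6 -0.0778 F [-1.5 -7.   5.9] M [-1.09  0.09 -0.14] w13.4
t22.00 q6 -1.075 cmd -1.075 Mz -0.1082+-0.013 tau6 -0.0778 F [-1.6 -7.2  5.9] M [-1.17  0.07 -0.14] w13.1
t22.33 q6 -0.975 cmd -0.975 Mz -0.0812+-0.014 tau6 -0.0779 F [-1.9 -7.3  6.1] M [-1.23  0.18 -0.11] w13.3
t22.67 q6 -0.875 cmd -0.875 Mz -0.0936+-0.015 tau6 -0.0780 F [-2.1 -7.3  5.8] M [-1.22  0.21 -0.11] w13.5
t23.00 q6 -0.775 cmd -0.775 Mz -0.1083+-0.007 tau6 -0.0782 F [-2.3 -7.8  6.2] M [-1.31  0.3  -0.13] w13.2
t23.33 q6 -0.675 cmd -0.675 Mz -0.0921+-0.010 tau6 -0.0785 F [-2.4 -8.4  7. ] M [-1.38  0.3  -0.1 ] w13.0
t23.67 q6 -0.575 cmd -0.575 Mz -0.1291+-0.016 tau6 -0.0788 F [-2.6 -8.   6.7] M [-1.34  0.39 -0.17] w13.4
t24.00 q6 -0.475 cmd -0.475 Mz -0.1159+-0.010 tau6 -0.0792 F [-2.9 -8.   6.9] M [-1.35  0.39 -0.11] w13.5
t24.33 q6 -0.375 cmd -0.375 Mz -0.1065+-0.021 tau6 -0.0797 F [-3.5 -8.1  7.2] M [-1.43  0.52 -0.04] w13.7
t24.67 q6 -0.275 cmd -0.275 Mz -0.0954+-0.007 tau6 -0.0602 F [-3.9 -8.   7.1] M [-1.39  0.57 -0.12] w13.4
change
```

```bash
python3 - <<'E'
import h;from h import *
r=[]
for i in range(12):
    s=sensors.read_state();r.append([s['t'],s['wrist_torque'][2],s['tau'][5],s['q'][5],s['qvel'][5]]);ctrl.hold(0.02)
print(np.round(r,4))
grab('wrist','w5')
E
```

```text
[[ 2.46833e+01 -4.69000e-02 -8.34000e-02 -2.75400e-01  4.00000e-04]
 [ 2.47000e+01 -9.54000e-02 -8.49000e-02 -2.75400e-01 -4.00000e-04]
 [ 2.47167e+01 -6.13000e-02 -8.56000e-02 -2.75400e-01 -1.50000e-03]
 [ 2.47333e+01 -1.50800e-01 -8.60000e-02 -2.75400e-01  4.00000e-04]
 [ 2.47500e+01 -7.58000e-02 -8.62000e-02 -2.75400e-01  6.00000e-04]
 [ 2.47667e+01 -4.40000e-02 -8.62000e-02 -2.75400e-01 -9.00000e-04]
 [ 2.47833e+01 -9.47000e-02 -8.63000e-02 -2.75400e-01 -6.00000e-04]
 [ 2.48000e+01 -1.29400e-01 -8.63000e-02 -2.75400e-01 -3.00000e-04]
 [ 2.48167e+01 -1.15000e-01 -8.62000e-02 -2.75400e-01  7.00000e-04]
 [ 2.48333e+01 -5.40000e-02 -8.62000e-02 -2.75400e-01 -1.70000e-03]
 [ 2.48500e+01 -7.00000e-02 -8.62000e-02 -2.75400e-01 -6.00000e-04]
 [ 2.48667e+01 -9.05000e-02 -8.62000e-02 -2.75400e-01 -9.00000e-04]]
```

View pics/w5.png

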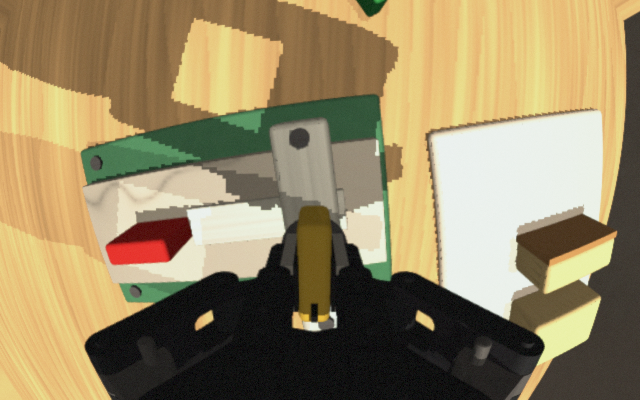

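```bash
python3 - <<'E'
import h;from h import *
h.Q0=np.load('q0.npy')
def go(q6):
    q=np.array(h.Q0);q[5]=q6;t0=sensors.read_state()['t'];ctrl.set_joints(q)
    r=[]
    for i in range(5):
        s=sensors.read_state();r.append(s['tau'][5]);ctrl.hold(0.02)
    print('q6 %.3f dt %.2f'%(q6,s['t']-t0),np.round(r,4),'qv',s['qvel'][5].round(4),'Mz',s['wrist_torque'][2].round(3))
b=h.Q0[5]+1.7
for d in (0.02,0.04,0.06,0.03,0.0,0.03,0.06): go(b+d)
E
```

```text
q6 -0.255 dt 0.32 [-0.0442 -0.0477 -0.0489 -0.049  -0.0488] qv -0.0001 Mz -0.024
q6 -0.235 dt 0.32 [-0.0402 -0.0436 -0.0448 -0.0449 -0.0445] qv 0.0008 Mz -0.062
q6 -0.215 dt 0.32 [-0.0375 -0.041  -0.0421 -0.0421 -0.0418] qv 0.0003 Mz -0.08
q6 -0.245 dt 0.32 [0.1034 0.1094 0.1128 0.1147 0.1156] qv -0.0019 Mz 0.14
q6 -0.275 dt 0.32 [0.0994 0.1054 0.1088 0.1107 0.1117] qv 0.0002 Mz 0.117
q6 -0.245 dt 0.32 [-0.0691 -0.075  -0.0784 -0.0803 -0.0812] qv -0.003 Mz -0.103
q6 -0.215 dt 0.32 [-0.0649 -0.071  -0.0744 -0.0763 -0.0773] qv -0.0011 Mz -0.092
```

The knob's friction leaves a residual torque after each step. Beyond q6≈-0.3 the torque changes at about 0.14 N m/rad, which matches the blade-spring slope. I'll back off and step forward evenly to pin down the contact point.

```bash
python3 - <<'E'
import h;from h import *
h.Q0=np.load('q0.npy')
def go(q6):
    q=np.array(h.Q0);q[5]=q6;ctrl.set_joints(q)
    r=[];m=[]
    for i in range(5):
        s=sensors.read_state();r.append(s['tau'][5]);m.append(s['wrist_torque'][2]);ctrl.hold(0.02)
    print('t%.1f q6 %.3f'%(s['t'],q6),np.round(r,4),'Mz %.3f'%np.mean(m),s['force'].round(1))
go(-0.35);go(-0.52)
for q6 in np.arange(-0.49,-0.2,0.03): go(q6)
E
```

```text
t27.6 q6 -0.350 [0.0186 0.0517 0.0706 0.0811 0.0869] Mz 0.097 [-2.9 -8.5  7.7]
t28.0 q6 -0.520 [0.0247 0.0558 0.0733 0.0831 0.0884] Mz 0.092 [-3.2 -8.7  6.8]
t28.3 q6 -0.490 [-0.0919 -0.0979 -0.1013 -0.1033 -0.1041] Mz -0.112 [-3.5 -7.7  6.9]
t28.6 q6 -0.460 [-0.092  -0.0981 -0.1015 -0.1033 -0.1044] Mz -0.116 [-3.4 -7.6  6.7]
t29.0 q6 -0.430 [-0.0921 -0.0982 -0.1016 -0.1034 -0.1045] Mz -0.119 [-3.3 -7.7  7. ]
t29.3 q6 -0.400 [-0.0923 -0.0983 -0.1017 -0.1036 -0.1046] Mz -0.109 [-3.3 -8.3  7.9]
t29.6 q6 -0.370 [-0.0924 -0.0985 -0.1019 -0.1038 -0.1048] Mz -0.099 [-3.6 -7.8  7.5]
t30.0 q6 -0.340 [-0.088  -0.0943 -0.0977 -0.0996 -0.1007] Mz -0.112 [-3.  -8.4  7.4]
t30.3 q6 -0.310 [-0.0775 -0.0836 -0.087  -0.0888 -0.0899] Mz -0.107 [-3.6 -7.6  7.4]
t30.6 q6 -0.280 [-0.0735 -0.0796 -0.0829 -0.0848 -0.0858] Mz -0.094 [-3.5 -8.2  7.1]
t31.0 q6 -0.250 [-0.0695 -0.0756 -0.0789 -0.0809 -0.0819] Mz -0.062 [-5.6 -7.4  7.9]
t31.3 q6 -0.220 [-0.0655 -0.0716 -0.075  -0.0769 -0.0779] Mz -0.067 [-4.6 -8.8  8.1]
```

There is a clean baseline, a 2 N jump near q6≈-0.335, then the spring slope. The load at -0.22 is about 4.5 N, which is on target. Release and check.

```bash
python3 - <<'E'
from h import *
S('pre')
ctrl.gripper_to(45);S('open')
s=sensors.read_state();p=s['eef_pos']
ctrl.move_l([float(p[0]),float(p[1]),180.],vel=100);S('up')
ctrl.move_ptp(W(pl(-20,0),230),rotz(PY));S('look')
grab('wrist','w6');grab('side','d6');grab('scene','s6')
z=np.load('pics/w6.npz');P=wcam(z);im=z['im'];hs=cv2.cvtColor(im,cv2.COLOR_RGB2HSV)
c,s=np.cos(PY),np.sin(PY);q=P[...,:2]-PC;L=np.stack([c*q[...,0]+s*q[...,1],-s*q[...,0]+c*q[...,1],P[...,2]],-1);Z=P[...,2]
def r(n,m):
    a=cv2.minAreaRect(L[m][:,:2].astype(np.float32));print(n,m.sum(),np.round(a[0],1),np.round(a[1],1),round(a[2],1),np.median(Z[m]))
n=(abs(L[...,1])<40)&(z['d']>0)
r('red',n&((hs[...,0]<7)|(hs[...,0]>172))&(hs[...,1]>140)&(Z>66)&(Z<80)&(L[...,0]<0)&(L[...,0]>-90))
r('knob',n&(Z>108)&(Z<120)&(L[...,0]>30)&(L[...,0]<110))
m=n&(L[...,0]>-10)&(L[...,0]<50)&(abs(L[...,1])<10);A=np.c_[L[m][:,:2],np.ones(m.sum())];print('leaf plane',np.linalg.lstsq(A,Z[m],rcond=None)[0])
m=n&(L[...,0]>84)&(L[...,0]<90)&(abs(L[...,1])<10);print('behind blade z',np.median(Z[m]) if m.any() else None)
m=n&(L[...,0]>100)&(L[...,0]<112)&(abs(L[...,1])<10);print('bed behind z',np.median(Z[m]) if m.any() else None)
E
```

```text
pre t31.31 pos [615.5 -59.1 108.3] F [-4.5  -7.42  6.83] M [-1.457  0.578 -0.025] w13.3
open t31.72 pos [615.  -55.9 106.1] F [-0.3  -0.6  -0.08] M [0.018 0.017 0.052] w45.3
up t32.60 pos [614.4 -55.8 179.3] F [ 0.4   0.5  -1.28] M [-0.031  0.041 -0.012] w44.9
look t33.80 pos [526.9 -72.1 229.5] F [ 0.35  0.4  -0.38] M [-0.    -0.009 -0.012] w44.9
red 822 [-43.6   0.6] [48.7 15.2] 0.5 72.34840128665934
knob 1159 [69.5 -1. ] [48.4 14.6] 80.1 114.633065173648
leaf plane [-6.13959197e+00 -1.23651772e-01  2.34196330e+02]
behind blade z 84.83632697645663
bed behind z 26.670698008938118
```

View pics/w6.png

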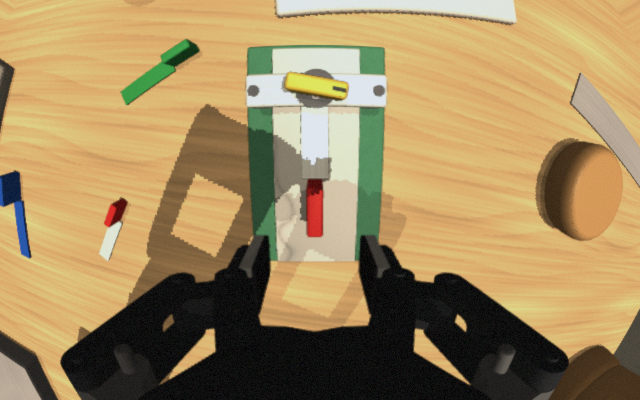

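View pics/d6.png

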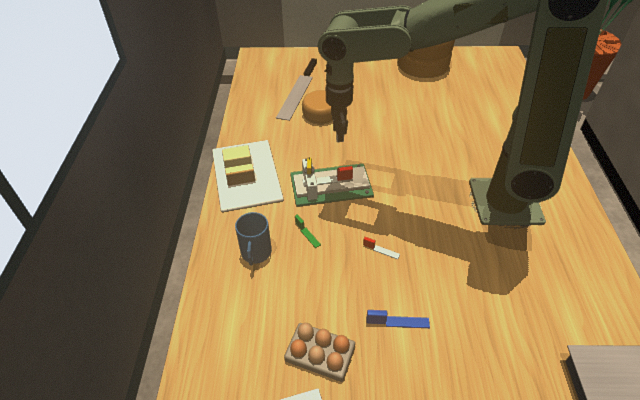

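```bash
python3 - <<'E'
from h import *
def loc(P):
    c,s=np.cos(PY),np.sin(PY); q=P[...,:2]-PC; return np.stack([c*q[...,0]+s*q[...,1],-s*q[...,0]+c*q[...,1],P[...,2]],-1)
L=loc(wcam(np.load('pics/w6.npz')))
m=(L[...,0]>-10)&(L[...,0]<45)&(abs(L[...,1])<10)&(L[...,2]<40)&(L[...,2]>25);A=np.c_[L[m][:,:2],np.ones(m.sum())];print('leaf',m.sum(),np.linalg.lstsq(A,L[m][:,2],rcond=None)[0])
for n in('s0','s6'): 
    I=cv2.imread(f'pics/{n}.png'); print(n,cv2.absdiff(I,cv2.imread('pics/s0.png'))[120:235,370:420].mean(),cv2.absdiff(I,cv2.imread('pics/s0.png'))[275:335,160:225].mean())
a=cv2.imread('pics/d6.png')[145:215,280:385];b=cv2.imread('pics/s6.png')[190:265,235:335]
o=np.hstack([cv2.resize(a,(400,290),interpolation=cv2.INTER_CUBIC),cv2.resize(b,(387,290),interpolation=cv2.INTER_CUBIC)]);cv2.imwrite('pics/crop6.png',o)
E
```

```text
leaf 1058 [4.41695272e-04 4.58727094e-03 3.25555669e+01]
s0 0.0 0.0
s6 2.7604057971014493 2.2753846153846156
```

View pics/crop6.png

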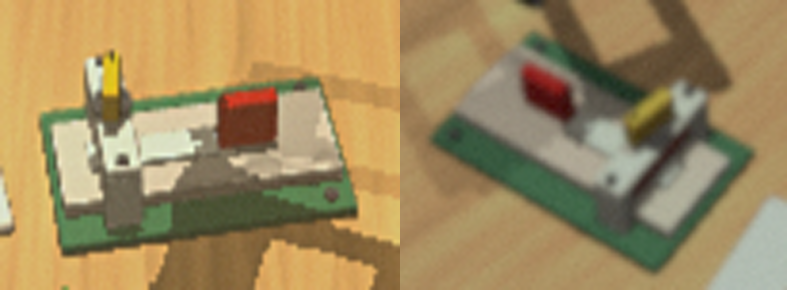

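The leaf is flat (slope under 0.005), its tip is visible just behind the crossbar at crop (672,180), and the bystanders haven't moved. Handing in.

```bash
python3 - <<'E'
from h import *
S('end'); ctrl.finish_job()
E
```

```text
end t33.95 pos [527.1 -72.1 229.6] F [ 0.3  -0.52  0.34] M [-0.03  -0.042 -0.002] w44.8
the job is handed in; nothing more can be done
```

The larger red-handled gauge is lying in the planer's gap with the blade resting lightly on its leaf, and I handed the job in at about 34 s of robot time. No verdict is reported.

- **Insertion:** I held the leaf about 1 mm above the bed with its tip behind the blade for more than 0.4 s. I then lowered it, felt the bed, and let go.
- **Knob:** I turned it clockwise about 1.75 rad. The first coarse steps ran past first contact, to about 5 N by my estimate. I backed off and stepped forward again to find where contact begins, then stopped about 0.12 rad past it, at an estimated 4.5 N.
- **Last checks:** The tip is at about planer x 91 mm, y 0–1 mm, and the leaf is flat. The knob stayed at about 1.74 rad after I released it. Nothing is touching the gripper, and the cheese, eggs and mug look unmoved in before/after pictures.

**What disagreed:**
- The torque left after each turn had the opposite sign to what I expected, because the arm overshoots slightly when it stops. So the 4.5 N comes from torque shifts against a no-load baseline, and I did not pull on the gauge to confirm it.
- One automatic depth fit of the leaf was spoiled by stray pixels. Repeated with a height limit, it was good. The depth reading just behind the blade was hidden by the crossbar, so the tip there rests on the grip's position plus the gauge's length and on the scene picture.

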